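# Load the dose tins into the gravity-feed rack

## Robot

A 7-joint arm with a two-finger parallel gripper is mounted at the origin on the work surface. World frame = base frame: x ahead of the robot, y to its left, z up, the work surface at z = 0. Lengths are in m, angles in rad, forces in N, time in s.
With the tool pointing down it reaches from about 0.425 to 0.925 m from the base axis. Payload 6.8 kg.
Tool frame: the origin (TCP) lies at the very end of the fingers, on their centre line; the grasp point (between the pads) lies 19 mm behind it; x points along the fingers, y is the direction in which the jaws open and shut, and the axes are right-handed (so a half turn about x gives the same grasp; the last joint's range is limited). The gripper opens to 85 mm and grips with 20 to 120 N. Pads are 22 mm wide; open, the fingers measure 114 mm over their backs; the gripper's body (76 mm by 85 mm) begins 54 mm behind the grasp point. The pads swing forward as they close: fully open they stand 13 mm farther back than shut.
Start: joints at [1.098, 0.477, 0.022, 1.555, -0.011, 1.109, -0.083], TCP at [0.241, -0.631, 0.231] pointing down, gripper open.
Joint ranges: [-2.96, 2.96], [-0.34, 2.1], [-1.41, 1.46], [0.24, 2.44], [-1.37, 4.51], [0.17, 1.92], [-2.96, 2.96]. Speed limits (rad/s): [2.39, 2.39, 3.14, 3.14, 3.14, 3.14, 3.14].

## Interface

Orientations are given as a rotation vector (axis times angle).
In Python, from bench import get_obs, grab_frame, camera_info, hand_in gives the robot as it stands.
- The arm moves only by the tool apply_moves, never from a script. Its argument "series" is text: rows parted by semicolons, each of 7 numbers parted by spaces: the turn, a rotation vector about the tool's x, y, z in rad, then the shift along the tool's x, y, z in m, then the opening, from 0 (shut) to 1 (fully open). In form: wx wy wz tx ty tz hand; .... A call has 1 to 12 rows; each row is the pose to reach, as a shift and turn from the pose commanded when the call began, along the tool's axes at that moment; what a row does not reach only later rows make up. A row lasts 1/8 s, in which the tool goes at most 62.5 mm and 10.7 degrees, less where a joint would pass 70% of its speed; a pose out of reach is approached as far as the arm can. A call with a gripper value outside its range is refused whole. The fingers move at their own pace and stop on an object; "force" is the grip in N (left out, the last holds). Time passes only in rows, so rows that repeat a pose let the fingers close. It gives the time, the measured TCP pose, the force and the opening at its end, in the units of the state.
- get_obs(): the state, without advancing time (a new reading comes with each control period).
- grab_frame(name): name is "side" or "top" or "wrist"; returns the picture (400x640x3 uint8, blue, green, red); there is no depth.
- camera_info(name): a dict with "fov_y" (degrees; the focal length in pixels is half the picture's height over the tangent of half this angle, whatever the lens; pixels are square), "cx", "cy" (the principal point, pixels), "rvec" (rotation vector, rad) and "tvec" (3), from world to camera coordinates, as OpenCV has them. Camera axes: x right, y down, z forward; pixel columns grow to the right and rows downward; lengths in m; the calibration is good to about 2 mm. A picture is of the moment at which its call begins: read the wrist's pose just before it. camera_info takes no time and is no camera call; for the wrist camera it gives the pose at the moment of the call.
- hand_in(): hands the job in, once; it reports no verdict.
The state is a dict: "clock": time; "joints": joint angles; "qvel": joint speeds; "tau": joint torques, N m; "tcp_pos": TCP position; "orientation": TCP orientation; "contact_force": force on the tool from outside, world axes, zero at the start; "moment": the same for the moment, N m; "grip_width": finger opening in m.
Only numpy, scipy, OpenCV 4.12 (cv2) and the standard library are available. Lean on these libraries where they do the work, as an engineer would, in place of code of your own. Each camera call takes 0.05 s, during which the arm holds its last target.

## Task

Push the dispenser rack's raised gate fully down so that it is shut, then load the three brown detergent tins into the rack one at a time so that they come out smallest first: the small tin, then the medium, then the large. Set each tin down on its side on the upper part of the sloping bed, rather than dropping it from high up, and let it roll down against the gate or the tin before it; leave the bottle, bins and peg wheel where they are.

Things in the scene. Friction and masses are not known exactly. Their poses are not given: they have to be found in the camera images.
- rack: fixed grey metal dispenser rack: a sloping open-topped trough 255 mm long on legs. Origin on the work surface under its middle; x points level, towards the rack's high end (gate at the low end, its inner face at x = -125 mm), y across, z up. Bed height = 30 mm + 0.213 (x + 125 mm), a slope of 0.21 rad; at x = +124 mm a 22 mm end wall. Tins lie across it, length along y, and roll down
- load_spot (a point): point on the surface of the rack's bed, mid-width, at rack x = +55 mm (68 mm above the work surface): a good place to set a tin down. The trough is 72 mm wide inside; its walls stand 16 mm straight above the bed, then flare outward to 31 mm above it (98 mm wide over the flares). Two posts 130 mm high at rack x = -128, y = +-49 mm guide the gate
- gate_top (a point): centre of the top face of the gate's white grip bar (20 mm along the rack's x, 96 mm along its y, 10 mm thick) on the upright steel gate plate. It is 92 mm above the work surface when the gate is shut and up to 142 mm when raised
- gate (a joint): height of the gate above shut, m: 0 = fully down (shut), 0.05 = fully up. It slides vertically, stays where it is left (friction about 4 N) and stops hard at 0
- small: the small tin, origin at its centre half-way up: a plain brown card-wrapped cylinder with steel end rims, 36 mm in diameter and 64 mm long, lying on its side on the work surface (centre 18 mm up). Its y axis runs along the tin; x and z turn as it rolls. It rolls easily if touched.
- medium: the medium tin, origin at its centre half-way up: a plain brown card-wrapped cylinder with steel end rims, 46 mm in diameter and 64 mm long, lying on its side on the work surface (centre 23 mm up). Its y axis runs along the tin; x and z turn as it rolls. It rolls easily if touched.
- large: the large tin, origin at its centre half-way up: a plain brown card-wrapped cylinder with steel end rims, 56 mm in diameter and 64 mm long, lying on its side on the work surface (centre 28 mm up). Its y axis runs along the tin; x and z turn as it rolls. It rolls easily if touched.
- bottle: bystander: blue detergent bottle with white snap cap, 60 x 100 mm, 206 mm tall, standing; origin under its base
- bins: bystander: two clear plastic bins stacked, 160 x 120 mm, 141 mm tall; origin under their base
- pegwheel: bystander: pink eight-armed peg wheel lying flat, 210 mm across, 16 mm high; origin under its hub
Things that resemble listed ones, but are neither listed nor needed, are in the scene too. Leave any pink look-alike of the small alone.

How it is judged:
On the way, in this order (a step that is already met when the one before it is completed fails the run):
1. the gate is pushed fully down (value of joint gate below 0.004 m), for 0.2 s.
2. the small tin lies in the rack against the shut gate (value of joint gate below 0.004 m and x of small in the frame of rack between -0.114 and -0.1 m and y of small in the frame of rack between -0.01 and 0.01 m and z of small in the frame of rack between 0.0462409 and 0.0582409 m and angle between the y axis of small and the y axis of rack, either way round below 0.2 rad), for 0.2 s.
3. the medium tin lies behind the small one (all of step 2 and x of medium in the frame of rack between -0.0752 and -0.0612 m and y of medium in the frame of rack between -0.01 and 0.01 m and z of medium in the frame of rack between 0.0596231 and 0.0716231 m and angle between the y axis of medium and the y axis of rack, either way round below 0.2 rad), for 0.2 s.
4. the large tin lies behind the medium one (all of step 3 and x of large in the frame of rack between -0.0266 and -0.0126 m and y of large in the frame of rack between -0.01 and 0.01 m and z of large in the frame of rack between 0.0750942 and 0.0870942 m and angle between the y axis of large and the y axis of rack, either way round below 0.2 rad), for 0.2 s.
At the end, for the whole second after the job is handed in: The gate is shut (within 4 mm), and the small, medium and large tins lie at rest across the bed in that order up from the gate, each touching the one before: centres within 7 mm along the slope, 10 mm sideways and 6 mm in height of the ideal row, and square to the trough within 0.2 rad (all of step 4 and linear speed of each of small, medium, large below 0.03 m/s).
It fails at once if a bystander is moved by more than 30 mm (distance of any of bottle, bins, pegwheel from where it was at the start of the episode above 0.03 m).
It fails at once if a tin falls off the work surface (height (world z) of any of small, medium, large below -0.03 m).
It fails at once if a tin is let go with its centre higher than 160 mm (dropped or thrown) ((height (world z) of small above 0.16 m and contact force between small and the fingers below 0.01 N) or (height (world z) of medium above 0.16 m and contact force between medium and the fingers below 0.01 N) or (height (world z) of large above 0.16 m and contact force between large and the fingers below 0.01 N)).
It also fails if it takes over 72 s, if anything falls off the work surface, if the arm or the gripper's body presses on something with over 40 N, if the wrist force passes 120 N, or if a joint passes its speed limit or range.

## Working session

There is one attempt and no reset: what is moved stays moved. The work goes in short steps, Python scripts to look and compute and a tool call to move; the robot and the scene stay as the last step left them, time stands still between calls to the robot, and variables do not carry over. Pictures are saved under pics/ and viewed, and the job is handed in when it is done.

Besides the shell and the picture viewer there is one more tool, called after ">>>" in YAML: its name, and indented under it one key for each argument. apply_moves: Moves the arm, as the interface text tells. Its arguments: {"type":"object","properties":{"series":{"type":"string"},"force":{"type":"number"}},"required":["series"]}

```bash
mkdir -p pics; ls; python3 - <<'E'
from bench import *
import cv2
print(get_obs())
for n in ["side","top","wrist"]:
    print(n,camera_info(n)); cv2.imwrite(f"pics/{n}0.png",grab_frame(n))
E
```

```text
pics
{'clock': 0.0, 'joints': array([ 1.09785781,  0.47779893,  0.02234027,  1.55644254, -0.01153131,
        1.10931505, -0.08312232]), 'qvel': array([ 0.00059305,  0.00026743, -0.00024045, -0.00173184, -0.00113683,
       -0.0007929 ,  0.00107266]), 'tau': array([-1.00034072e-06, -5.96456122e+01,  1.60791814e+00, -2.81199878e+01,
        1.24719847e-02,  9.38360958e-03,  2.42095304e-06]), 'tcp_pos': array([ 0.24062135, -0.63001996,  0.23033028]), 'orientation': array([ 2.02267961,  0.37502514, -2.02358403]), 'contact_force': array([ 0.44942357, -0.10106797,  0.26249527]), 'moment': array([0.01883659, 0.04178705, 0.01009865]), 'grip_width': 0.08541723341459918}
side {'fov_y': 43.68700739884314, 'cx': 317.9766566421144, 'cy': 202.6638273068208, 'rvec': array([ 0.73374743, -2.58084939,  1.13285668]), 'tvec': array([0.48321008, 0.27798382, 1.1879894 ])}
top {'fov_y': 42.28401356281404, 'cx': 319.7916565024505, 'cy': 201.29564091025208, 'rvec': array([ 2.11561723, -2.09141244,  0.22572655]), 'tvec': array([0.01331239, 0.57950719, 1.66903991])}
wrist {'fov_y': 65.66826428698195, 'cx': 321.4700934304738, 'cy': 199.0204461880552, 'rvec': array([-2.35634515,  1.622981  ,  0.26975553]), 'tvec': array([-0.67349048, -0.04015849,  0.37969664])}
```

View pics/side0.png

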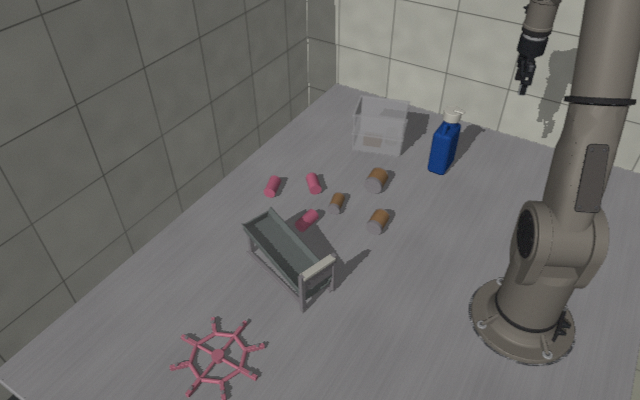

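View pics/top0.png

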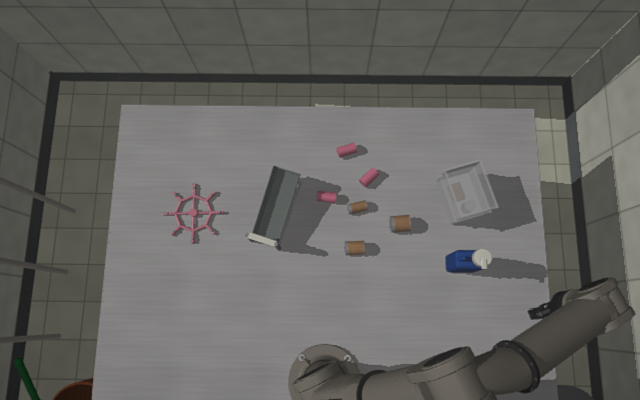

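View pics/wrist0.png

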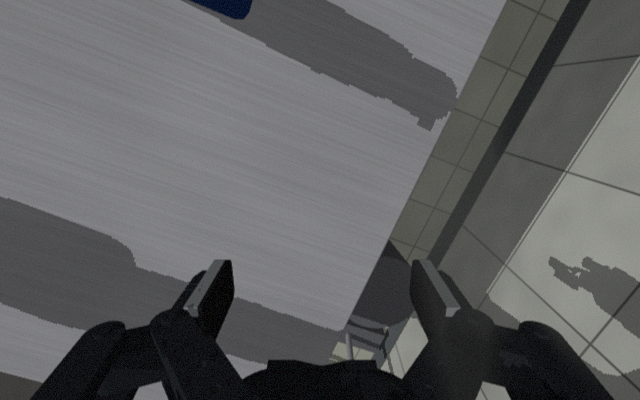

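The top view shows three brown tins at (357,207), (355,248) and (401,224), and pink look-alikes at (347,150), (369,177) and (327,197), which I'll leave alone. The rack is at about (275,205), with its white gate bar at (264,240). Next I'll enlarge this area and measure.

```bash
cat > h.py <<'E'
from bench import *
import cv2, numpy as np
from scipy.spatial.transform import Rotation as R
def cam(n,info=None):
    i=info or camera_info(n); f=200/np.tan(np.radians(i['fov_y']/2))
    K=np.array([[f,0,i['cx']],[0,f,i['cy']],[0,0,1]]); Rm=cv2.Rodrigues(i['rvec'])[0]
    return K,Rm,np.array(i['tvec'])
def ray(c,u,v):
    K,Rm,t=c; d=Rm.T@np.linalg.inv(K)@[u,v,1]; return -Rm.T@t,d
def onz(c,u,v,z):
    o,d=ray(c,u,v); return o+d*(z-o[2])/d[2]
def proj(c,P):
    K,Rm,t=c; q=K@(Rm@np.asarray(P,float)+t); return q[:2]/q[2]
def tri(c1,p1,c2,p2):
    o1,d1=ray(c1,*p1);o2,d2=ray(c2,*p2)
    s=np.linalg.lstsq(np.c_[d1,-d2],o2-o1,rcond=None)[0]
    a,b=o1+d1*s[0],o2+d2*s[1]; return (a+b)/2,np.linalg.norm(a-b)
E
python3 - <<'E'
from h import *
t=cv2.imread('pics/top0.png'); s=cv2.imread('pics/side0.png')
c=cam('top'); cs=cam('side'); print('cam',-c[1].T@c[2], -cs[1].T@cs[2])
for nm,im,cc in(('top',t,c),('side',s,cs)):
    hsv=cv2.cvtColor(im,cv2.COLOR_BGR2HSV)
    m=cv2.inRange(hsv,(5,70,40),(22,255,255))
    for k in cv2.findContours(m,0,1)[0]:
        if cv2.contourArea(k)<60: continue
        r=cv2.minAreaRect(k); print(nm,np.round(r[0],1),np.round(r[1],1),round(r[2],1),cv2.contourArea(k), onz(cc,*r[0],.025).round(3))
cv2.imwrite('pics/topz.png',cv2.resize(t[135:265,240:420],None,fx=4.4,fy=4.4,interpolation=2))
cv2.imwrite('pics/sidez.png',cv2.resize(s[160:310,235:405],None,fx=4,fy=4,interpolation=2))
E
```

```text
cam [0.2032177  0.00909524 1.755084  ] [0.03910905 0.83574628 1.01098191]
top [ 71.8 387.9] [ 9.2 44.7] 70.6 125.0 [-0.028  0.801  0.025]
top [355. 247.] [12. 14.] 90.0 153.0 [ 0.432 -0.1    0.025]
top [401.7 222.9] [15.3 14.7] 84.8 193.5 [ 0.516 -0.259  0.025]
top [358.4 206.3] [ 9.5 13.8] 76.0 109.5 [ 0.572 -0.112  0.025]
side [380.2 216.6] [15.5 14.3] 30.3 169.5 [ 0.434 -0.116  0.025]
side [337.6 199. ] [11.1 13. ] 21.8 105.5 [ 0.574 -0.118  0.025]
side [378.9 174.6] [17.5 13.1] 29.7 153.5 [ 0.522 -0.283  0.025]
```

View pics/topz.png

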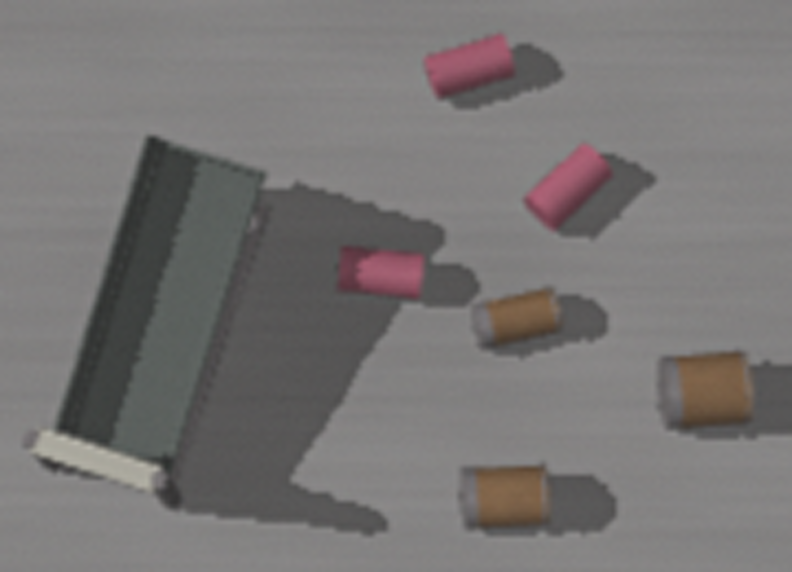

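View pics/sidez.png

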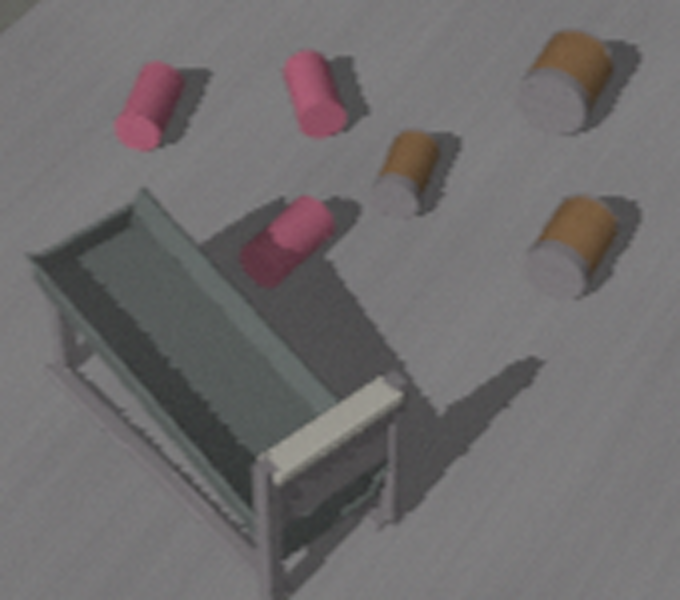

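```bash
python3 - <<'E'
from h import *
c=cam('top'); cs=cam('side')
T=lambda x,y:((x+.5)/4.4+240-.5,(y+.5)/4.4+135-.5)
S=lambda x,y:((x+.5)/4+235-.5,(y+.5)/4+160-.5)
for n,cr,r in(('small',[(474,312),(484,346),(558,328),(550,290)],.018),('med',[(460,467),(462,527),(548,523),(546,465)],.023),('large',[(660,360),(668,428),(752,422),(745,352)],.028)):
    P=np.array([onz(c,*T(*p),r) for p in cr]); m=P.mean(0); a=(P[2:].mean(0)-P[:2].mean(0))
    print(n,m.round(4),'len',np.linalg.norm(a).round(3),'wid',np.linalg.norm(P[0]-P[1]).round(3),'axis deg',np.degrees(np.arctan2(a[1],a[0])).round(1))
    print('  proj side zoom',((proj(cs,m)-[235,160])*4).round())
im=cv2.imread('pics/top0.png')
for nm,cc in(('top',c),('side',cs)):
    im=cv2.imread(f'pics/{nm}0.png').astype(int)
    m=((im.min(2)>140)).astype('uint8')
    for k in cv2.findContours(m,0,1)[0]:
        if cv2.contourArea(k)>40:
            r=cv2.minAreaRect(k)
            if r[0][0]<340: print(nm,cv2.boxPoints(r).round(1).tolist(),np.round(r,1) if 0 else r)
# upper corners of flares, at end wall
for a,b in(((150,137),(33,258)),((265,175),(145,190))):
    print('upcorner',tri(c,T(*a),cs,S(*b)))
for a,b in(((36,442),(270,468)),((159,478),(395,390)),((98,460),(333,428))):
    print('bar',tri(c,T(*a),cs,S(*b)))
E
```

```text
small [ 0.5705 -0.1077  0.018 ] len 0.061 wid 0.028 axis deg -74.2
  proj side zoom [408. 173.]
med [ 0.4314 -0.0972  0.023 ] len 0.066 wid 0.046 axis deg -87.3
  proj side zoom [571. 246.]
large [ 0.5138 -0.2528  0.028 ] len 0.065 wid 0.053 axis deg -84.6
  proj side zoom [568.  80.]
top [[247.0, 237.0], [248.6999969482422, 231.89999389648438], [275.1000061035156, 240.6999969482422], [273.3999938964844, 245.8000030517578]] ((261.0500183105469, 238.8500213623047), (27.828041076660156, 5.375870704650879), 18.43494987487793)
side [[302.1000061035156, 272.6000061035156], [330.8999938964844, 253.39999389648438], [334.29998779296875, 258.5], [305.5, 277.70001220703125]] ((318.1922912597656, 265.5384521484375), (6.10170316696167, 34.66876220703125), 56.3099365234375)
side [[335.0, 0.0], [337.0, 0.0], [337.0, 43.0], [335.0, 43.0]] ((336.0, 21.5), (43.0, 2.0), 90.0)
upcorner (array([0.68744606, 0.17345619, 0.10970595]), np.float64(0.0010752908968791027))
upcorner (array([0.65939173, 0.08690133, 0.11338708]), np.float64(0.0024361528814528127))
bar (array([0.45419764, 0.24790068, 0.12643644]), np.float64(0.0030510872033926457))
bar (array([0.42773049, 0.15779217, 0.12193883]), np.float64(0.000996031406912652))
bar (array([0.44132533, 0.20260566, 0.1237485 ]), np.float64(0.001646551730805252))
```

```bash
cat >> h.py <<'E'
def toolR(th,x=None):
    x=np.array([0,0,-1.]) if x is None else x
    y=np.array([np.cos(th),np.sin(th),0]); y-=x*(x@y); y/=np.linalg.norm(y)
    return np.c_[x,y,np.cross(x,y)]
def delta(p,Rm,o=None):
    o=o or get_obs(); R0=R.from_rotvec(o['orientation']).as_matrix()
    w=R.from_matrix(R0.T@Rm).as_rotvec(); t=R0.T@(np.array(p)-o['tcp_pos'])
    print('turn',w.round(4),'shift',t.round(4),'| deg',np.degrees(np.linalg.norm(w)).round(1),'dist',np.linalg.norm(t).round(3))
E
python3 - <<'E'
from h import *
o=get_obs();R0=R.from_rotvec(o['orientation']).as_matrix();print(R0.round(3))
c=cam('wrist');C=-c[1].T@c[2];print(C,(R0.T@(C-o['tcp_pos'])).round(3),'fwd',(R0.T@c[1][2]).round(3),'right',(R0.T@c[1][0]).round(3),'yaw jaw',np.degrees(np.arctan2(R0[1,1],R0[0,1])))
ct=cam('top')
for n,p in(('bottle',(465,262)),('bins',(467,192)),('peg',(194,213))): print(n,onz(ct,*p,.1).round(3))
E
```

```text
[[-0.001  0.357 -0.934]
 [ 0.001 -0.934 -0.357]
 [-1.    -0.001  0.   ]]
[ 0.31851164 -0.6001167   0.3714129 ] [-0.141 -0.001 -0.083] fwd [ 0.947 -0.     0.321] right [0.    1.    0.001] yaw jaw -69.09953722106675
bottle [ 0.378 -0.446  0.1  ]
bins [ 0.608 -0.464  0.1  ]
peg [0.528 0.43  0.1  ]
```

```bash
python3 - <<'E'
from h import *
delta((0.241,-.631,.33),R.from_rotvec(get_obs()['orientation']).as_matrix())
delta((0.56,-.05,.33),toolR(np.radians(-90)))
E
```

```text
turn [0. 0. 0.] shift [-0.0994  0.0008 -0.    ] | deg 0.0 dist 0.099
turn [3.648e-01 3.000e-04 1.300e-03] shift [-0.0989 -0.4282 -0.5053] | deg 20.9 dist 0.67
```

>>> apply_moves:
  series: "0 0 0 -0.05 0 0 1;0 0 0 -0.1 0 0 1;0.36 0 0 -0.1 -0.428 -0.505 1;0.36 0 0 -0.1 -0.428 -0.505 1;0.36 0 0 -0.1 -0.428 -0.505 1;0.36 0 0 -0.1 -0.428 -0.505 1;0.36 0 0 -0.1 -0.428 -0.505 1;0.36 0 0 -0.1 -0.428 -0.505 1;0.36 0 0 -0.1 -0.428 -0.505 1;0.36 0 0 -0.1 -0.428 -0.505 1;0.36 0 0 -0.1 -0.428 -0.505 0.5;0.36 0 0 -0.1 -0.428 -0.505 0"

```text
clock: 1.65
tcp_pos: [0.5426, -0.0813, 0.3313]
orientation: [2.219, 0.005, -2.219]
contact_force: [0.3, -0.3, 0.2]
grip_width: 0.0518
```

>>> apply_moves:
  series: "0 0 0 0 -0.03 -0.02 0;0 0 0 0 -0.03 -0.02 0;0 0 0 0 -0.03 -0.02 0;0 0 0 0 -0.03 -0.02 0"

```text
clock: 2.15
tcp_pos: [0.5614, -0.0546, 0.3313]
orientation: [2.22, 0.002, -2.22]
contact_force: [0.3, -0.7, 0.4]
grip_width: 0.0
```

```bash
python3 - <<'E'
from h import *
import pickle
o=get_obs();i=camera_info('wrist');im=grab_frame('wrist');pickle.dump((i,im,o),open('w1.pkl','wb'))
print(o['tcp_pos'],o['clock'],o['qvel'].round(3));cv2.imwrite('pics/w1.png',im)
E
```

```text
[ 0.56138425 -0.05464286  0.3312561 ] 2.15 [ 0.003 -0.002 -0.003 -0.002 -0.001 -0.002 -0.002]
```

View pics/w1.png

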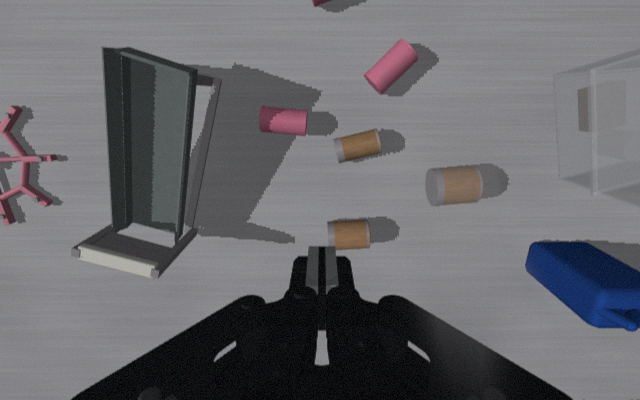

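The wrist view shows the brown tins at (358,146) small, (350,234) medium and (455,185) large. The rack is on the left, with its gate bar at (118,260). I'll enlarge both parts.

```bash
python3 - <<'E'
import cv2
im=cv2.imread('pics/w1.png')
cv2.imwrite('pics/w1a.png',cv2.resize(im[110:260,320:520],None,fx=4,fy=4,interpolation=2))
cv2.imwrite('pics/w1b.png',cv2.resize(im[35:285,60:235],None,fx=2.4,fy=2.4,interpolation=2))
E
```

```text
(no output)
```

View pics/w1a.png

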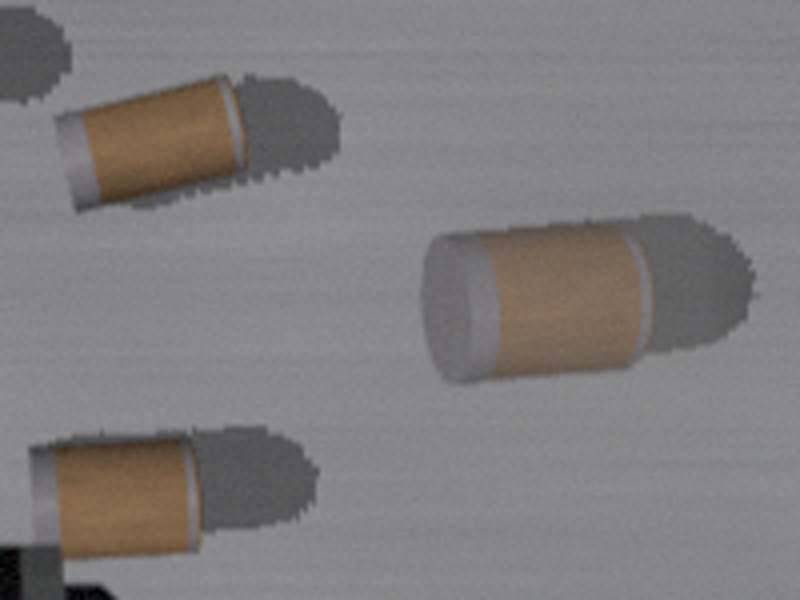

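View pics/w1b.png

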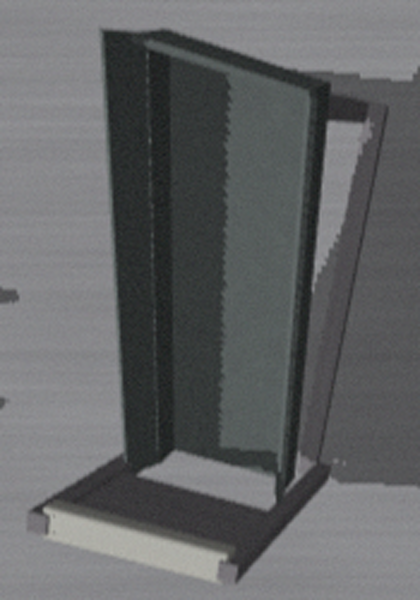

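```bash
python3 - <<'E'
from h import *
import pickle
i,im,o=pickle.load(open('w1.pkl','rb')); w=cam('',i); cs=cam('side'); ct=cam('top')
A=lambda x,y:((x+.5)/4+320-.5,(y+.5)/4+110-.5)
B=lambda x,y:((x+.5)/2.4+60-.5,(y+.5)/2.4+35-.5)
T=lambda x,y:((x+.5)/4.4+240-.5,(y+.5)/4.4+135-.5)
S=lambda x,y:((x+.5)/4+235-.5,(y+.5)/4+160-.5)
for n,a,b,r in(('small',(68,163),(233,120),.018),('med',(36,502),(193,494),.023),('large',(447,309),(634,297),.028)):
    P=[onz(w,*A(*q),r) for q in(a,b)]; d=P[1]-P[0]
    print(n,((P[0]+P[1])/2).round(4),'len',np.linalg.norm(d).round(4),'deg',np.degrees(np.arctan2(d[1],d[0])).round(1))
for n,a,b,s in(('uL',(103,30),(150,137),(33,258)),('uR',(328,86),(265,175),(145,190)),('barL',(47,520),(36,442),(270,468)),('barR',(230,568),(159,478),(395,390))):
    pass
    o1=[ray(w,*B(*a)),ray(ct,*T(*b)),ray(cs,*S(*s))]
    M=np.zeros((3,3));v=np.zeros(3)
    for C,d in o1:
        d=d/np.linalg.norm(d);Q=np.eye(3)-np.outer(d,d);M+=Q;v+=Q@C
    X=np.linalg.solve(M,v);print(n,X.round(4),'resid',[round(float(np.linalg.norm(np.cross(X-C,d/np.linalg.norm(d)))),4) for C,d in o1], 'wrist/top',[x.round(4) if isinstance(x,np.ndarray) else round(float(x),4) for x in tri(w,B(*a),ct,T(*b))])
E
```

```text
small [ 0.574  -0.1061  0.018 ] len 0.0617 deg -75.2
med [ 0.4334 -0.0968  0.023 ] len 0.0625 deg -86.7
large [ 0.5157 -0.2528  0.028 ] len 0.0693 deg -86.1
uL [0.6882 0.1745 0.1115] resid [0.0032, 0.0012, 0.0022] wrist/top [array([0.6885, 0.1739, 0.1145]), 0.004]
uR [0.6645 0.084  0.1067] resid [0.0043, 0.005, 0.0019] wrist/top [array([0.6679, 0.089 , 0.086 ]), 0.0048]
barL [0.4554 0.2482 0.1253] resid [0.0022, 0.0026, 0.0009] wrist/top [array([0.4549, 0.2493, 0.1231]), 0.0043]
barR [0.4275 0.1587 0.1235] resid [0.001, 0.001, 0.0009] wrist/top [array([0.4282, 0.1583, 0.125 ]), 0.0014]
```

The bar centre comes out at (0.4415, 0.2035, 0.1245). Its 94 mm length matches the 96 mm given, and the rack yaw is -17.3°. That puts the gate about 32 mm up, so I'll push it down now.

```bash
python3 - <<'E'
from h import *
delta((0.4415,.2035,.17),toolR(np.radians(-107.3)))
E
```

```text
turn [ 0.3043 -0.     -0.0006] shift [ 0.1612 -0.2584  0.1194] | deg 17.4 dist 0.327
```

>>> apply_moves:
  series: "0.30 0 0 0.06 -0.258 0.119 0;0.30 0 0 0.06 -0.258 0.119 0;0.30 0 0 0.06 -0.258 0.119 0;0.30 0 0 0.06 -0.258 0.119 0;0.30 0 0 0.06 -0.258 0.119 0;0.30 0 0 0.12 -0.258 0.119 0;0.30 0 0 0.161 -0.258 0.119 0;0.30 0 0 0.161 -0.258 0.119 0"

```text
clock: 3.2
tcp_pos: [0.4399, 0.2026, 0.1681]
orientation: [-2.059, 0.312, 2.069]
contact_force: [-0.1, -0.4, 0.2]
grip_width: -0.0001
```

```bash
python3 - <<'E'
from h import *
o=get_obs();print(o['tcp_pos'].round(4),o['joints'].round(2))
for n in('side','top','wrist'):cv2.imwrite(f'pics/{n}2.png',grab_frame(n))
a=cv2.imread('pics/side2.png')[200:320,230:360];b=cv2.imread('pics/top2.png')[150:270,220:350]
cv2.imwrite('pics/g2.png',np.hstack([cv2.resize(x,(400,370),interpolation=2) for x in(a,b)]))
delta((0.4415,.2035,.12),toolR(np.radians(-107.3)))
E
```

```text
[0.4399 0.2026 0.1681] [-0.16  0.28 -0.47  2.03  0.16  0.87 -2.58]
turn [ 0.0057 -0.0021  0.0019] shift [0.0522 0.0018 0.0012] | deg 0.4 dist 0.052
```

View pics/g2.png

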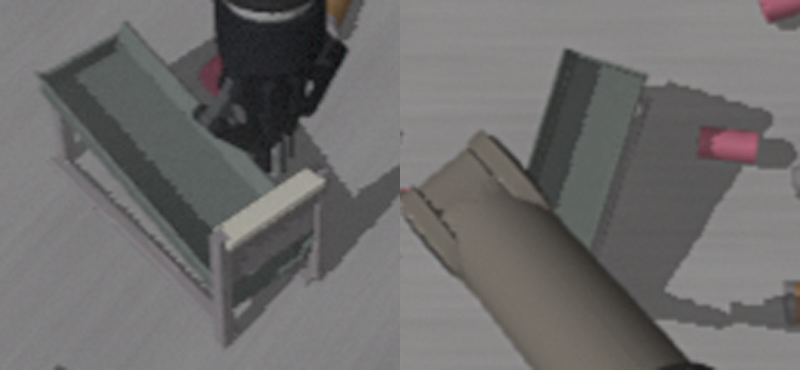

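```bash
python3 - <<'E'
from h import *
cs=cam('side')
for p in([.4399,.2026,.1681],[.4415,.2035,.1245]): print(((proj(cs,p)-[230,200])*[400/130,370/120]).round(0))
E
```

```text
[273. 167.]
[271. 206.]
```

The projected TCP (273,167) matches the fingertips in the picture, and they're over the bar's middle at (271,206). Pushing down.

>>> apply_moves:
  series: "0 0 0 0.035 0 0.001 0;0 0 0 0.045 0 0.001 0;0 0 0 0.055 0 0.001 0;0 0 0 0.063 0 0.001 0;0 0 0 0.070 0 0.001 0;0 0 0 0.074 0 0.001 0;0 0 0 0.074 0 0.001 0"

```text
clock: 4.22
tcp_pos: [0.4407, 0.2051, 0.0961]
orientation: [-2.062, 0.306, 2.063]
contact_force: [-0.8, -0.2, -0.0]
grip_width: -0.0
```

>>> apply_moves:
  series: "0 0 0 0.003 0 0 0;0 0 0 0.005 0 0 0;0 0 0 0.006 0 0 0"

```text
clock: 4.6
tcp_pos: [0.4409, 0.2053, 0.0918]
orientation: [-2.064, 0.307, 2.062]
contact_force: [-8.3, -4.5, 29.4]
grip_width: 0.0003
```

```bash
python3 - <<'E'
from h import *
print(get_obs()['contact_force'])
a=grab_frame('side')[200:320,230:360]
cv2.imwrite('pics/g3.png',cv2.resize(a,None,fx=5,fy=5,interpolation=2))
E
```

```text
[-8.28318597 -4.49865584 29.3707139 ]
```

View pics/g3.png

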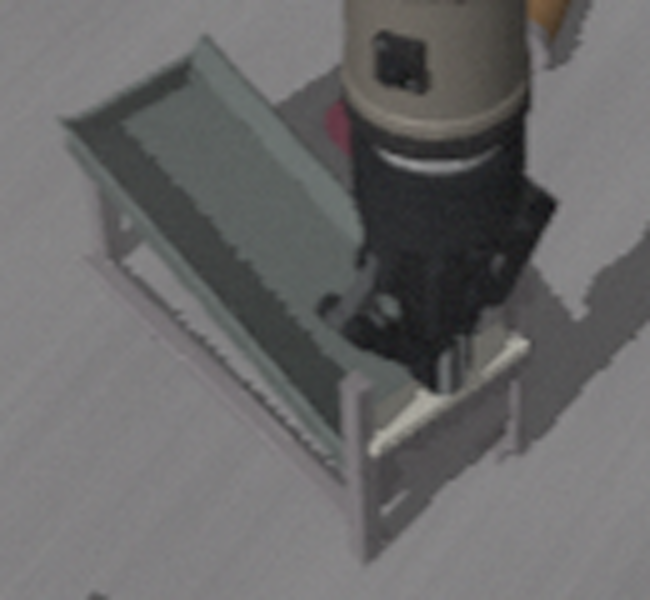

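The fingers stopped hard at z = 0.0918 with 29 N, so the gate is shut (bar top should be 92 mm). Next is the small tin.

```bash
python3 - <<'E'
from h import *
delta((0.574,-.106,.16),toolR(np.radians(15)))
E
```

```text
turn [-2.1276e+00 -1.0000e-04 -1.0000e-03] shift [-0.0679  0.2591 -0.218 ] | deg 121.9 dist 0.345
```

>>> apply_moves:
  series: "0 0 0 -0.06 0 0 0;-0.15 0 0 -0.12 0 0 0;-2.128 0 0 -0.12 0.259 -0.218 0.3;-2.128 0 0 -0.12 0.259 -0.218 0.7;-2.128 0 0 -0.12 0.259 -0.218 0.7;-2.128 0 0 -0.12 0.259 -0.218 0.7;-2.128 0 0 -0.12 0.259 -0.218 0.7;-2.128 0 0 -0.12 0.259 -0.218 0.7;-2.128 0 0 -0.12 0.259 -0.218 0.7;-2.128 0 0 -0.068 0.259 -0.218 0.7;-2.128 0 0 -0.068 0.259 -0.218 0.7;-2.128 0 0 -0.068 0.259 -0.218 0.7"

```text
clock: 6.15
tcp_pos: [0.5734, -0.1062, 0.1571]
orientation: [1.146, 1.25, -1.147]
contact_force: [0.3, -0.4, 0.5]
grip_width: 0.0599
```

>>> apply_moves:
  series: "-0.37 0 0 0 0 0 0.7;-0.37 0 0 0 0 0 0.7"

```text
clock: 6.4
tcp_pos: [0.5738, -0.1062, 0.1579]
orientation: [0.868, 1.391, -0.868]
contact_force: [0.1, 0.3, 1.2]
grip_width: 0.06
```

```bash
python3 - <<'E'
from h import *
import pickle
o=get_obs();print(o['tcp_pos'].round(4),o['joints'].round(2),o['grip_width'],o['qvel'].round(2))
R0=R.from_rotvec(o['orientation']).as_matrix();print('yaw',np.degrees(np.arctan2(R0[1,1],R0[0,1])))
E
```

```text
[ 0.5738 -0.1062  0.1579] [ 0.62  0.51 -0.72  1.81  0.4   0.97  0.19] 0.06000271186204705 [ 0.23  0.09 -0.32 -0.01  0.2   0.07  1.28]
yaw 26.062087848829393
```

>>> apply_moves:
  series: "0.1 0 0 0 0 0 0.7;0.1 0 0 0 0 0 0.7"

```text
clock: 6.65
tcp_pos: [0.5738, -0.1063, 0.158]
orientation: [0.948, 1.355, -0.948]
contact_force: [-0.1, 0.2, -0.3]
grip_width: 0.06
```

```bash
python3 - <<'E'
from h import *
import pickle
o=get_obs();print(o['tcp_pos'].round(4),o['joints'].round(2),o['grip_width'],o['qvel'].round(2))
R0=R.from_rotvec(o['orientation']).as_matrix();print('yaw',np.degrees(np.arctan2(R0[1,1],R0[0,1])))
i=camera_info('wrist');im=grab_frame('wrist');pickle.dump((i,im,o),open('w2.pkl','wb'));cv2.imwrite('pics/w2.png',im)
delta((0.574,-.106,.003),toolR(np.radians(15)),o)
E
```

```text
[ 0.5738 -0.1063  0.158 ] [ 0.61  0.5  -0.7   1.81  0.38  0.97  0.1 ] 0.05999613787354504 [-0.   -0.   -0.   -0.    0.01  0.    0.04]
yaw 20.00319537031254
turn [ 0.0873 -0.0003  0.0003] shift [ 0.155   0.0003 -0.0002] | deg 5.0 dist 0.155
```

View pics/w2.png

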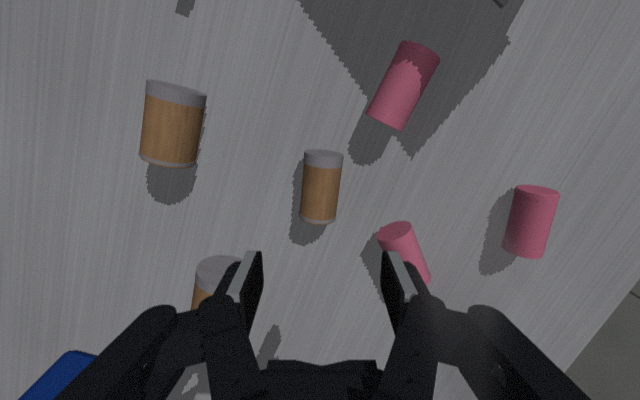

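```bash
python3 - <<'E'
from h import *
import pickle
i,im,o=pickle.load(open('w2.pkl','rb')); w=cam('',i)
for n,a,b,r in(('small',(323.5,158),(318.5,215.5),.018),('med',(176,92),(168,158),.023)):
    P=[onz(w,*q,r) for q in(a,b)]; d=P[1]-P[0]
    print(n,((P[0]+P[1])/2).round(4),'len',np.linalg.norm(d).round(4),'deg',np.degrees(np.arctan2(d[1],d[0])).round(1))
R0=toolR(np.radians(15))
for q in((380,235),(412,228),(425,283),(395,288)):
    print((R0.T@(onz(w,*q,.018)-[.574,-.106,.018])).round(3))
E
```

```text
small [ 0.5742 -0.1068  0.018 ] len 0.0568 deg -74.8
med [ 0.4326 -0.0972  0.023 ] len 0.0583 deg -85.6
[-0.     0.063  0.045]
[-0.     0.093  0.034]
[-0.     0.118  0.096]
[-0.     0.088  0.104]
```

>>> apply_moves:
  series: "0.087 0 0 0.06 0 0 0.7;0.087 0 0 0.11 0 0 0.7;0.087 0 0 0.14 0 0 0.7;0.087 0 0 0.152 0 0 0.7;0.087 0 0 0.154 0 0 0.7;0.087 0 0 0.154 0 0 0.4;0.087 0 0 0.154 0 0 0.3;0.087 0 0 0.154 0 0 0.3;0.087 0 0 0.154 0 0 0.2;0.087 0 0 0.154 0 0 0.2"
  force: 35

```text
clock: 7.95
tcp_pos: [0.575, -0.1065, 0.0057]
orientation: [1.015, 1.319, -1.013]
contact_force: [-1.6, 0.4, 7.1]
grip_width: 0.035
```

```bash
cat > pl.py <<'E'
from h import *
import sys
YAW=np.radians(-17.3); O=np.array([.5637,.1654,0])
ex=np.array([np.cos(YAW),np.sin(YAW),0]); ey=np.array([-np.sin(YAW),np.cos(YAW),0]); ez=np.array([0,0,1.])
nb=np.cos(.21)*ez-np.sin(.21)*ex
def bed(x): return O+ex*x+ez*(.03+.213*(x+.125))
def place(x,h,off=0):   # TCP h above bed along normal
    return bed(x)+nb*h
RP=toolR(YAW,-nb)
E
python3 - <<'E'
from pl import *
o=get_obs();print(o['tcp_pos'].round(4),o['grip_width'],o['contact_force'])
p=place(.055,.06);print(p,place(.055,.004)); delta(p,RP,o)
E
```

```text
[ 0.575  -0.1065  0.0057] 0.03502390257866595 [-1.63969918  0.44334347  7.14584263]
[0.60427008 0.15276383 0.12702185] [0.61541573 0.14929234 0.07225212]
turn [ 0.5615 -0.0587  0.2021] shift [-0.1214  0.0955 -0.2427] | deg 34.4 dist 0.288
```

```bash
python3 - <<'E'
from pl import *
p=place(.055,.095);print(p); delta(p,RP)
E
```

```text
[0.59730406 0.1549335  0.16125294]
turn [ 0.5615 -0.0587  0.2021] shift [-0.1556  0.0894 -0.2466] | deg 34.4 dist 0.305
```

>>> apply_moves:
  series: "0 0 0 -0.03 0 0 0.2;0 0 0 -0.08 0 0 0.2;0 0 0 -0.13 0 0 0.2;0.56 -0.06 0.2 -0.155 0.09 -0.246 0.2;0.56 -0.06 0.2 -0.155 0.09 -0.246 0.2;0.56 -0.06 0.2 -0.155 0.09 -0.246 0.2;0.56 -0.06 0.2 -0.155 0.09 -0.246 0.2;0.56 -0.06 0.2 -0.155 0.09 -0.246 0.2;0.56 -0.06 0.2 -0.155 0.09 -0.246 0.2;0.56 -0.06 0.2 -0.155 0.09 -0.246 0.2"

```text
clock: 9.2
tcp_pos: [0.5971, 0.1534, 0.1592]
orientation: [1.487, 0.875, -1.281]
contact_force: [0.1, -0.3, -1.0]
grip_width: 0.0351
```

```bash
python3 - <<'E'
from pl import *
import pickle
o=get_obs();print(o['tcp_pos'].round(4),o['joints'].round(2),o['grip_width'],np.abs(o['qvel']).max())
i=camera_info('wrist');im=grab_frame('wrist');pickle.dump((i,im,o),open('w3.pkl','wb'));cv2.imwrite('pics/w3.png',im);cv2.imwrite('pics/s3.png',cv2.resize(grab_frame('side')[150:320,210:420],None,fx=3.5,fy=3.5,interpolation=2))
w=cam('',i)
for x in(-.125,0,.055,.1):
    print(x,[proj(w,bed(x)+ey*s*.036).round(0).tolist() for s in(-1,0,1)],[proj(w,bed(x)+ey*s*.049+nb*.031).round(0).tolist() for s in(-1,1)])
delta(place(.055,.008),RP,o)
E
```

```text
[0.5971 0.1534 0.1592] [-0.01  0.43 -0.52  1.88  0.51  0.8  -1.12] 0.035100059231841285 0.02201619586320569
-0.125 [[103.0, 242.0], [93.0, 202.0], [81.0, 157.0]] [[79.0, 276.0], [41.0, 147.0]]
0 [[255.0, 242.0], [252.0, 202.0], [249.0, 157.0]] [[248.0, 277.0], [236.0, 147.0]]
0.055 [[322.0, 243.0], [322.0, 202.0], [322.0, 157.0]] [[322.0, 277.0], [322.0, 147.0]]
0.1 [[377.0, 243.0], [380.0, 202.0], [383.0, 158.0]] [[383.0, 277.0], [393.0, 147.0]]
turn [0.0014 0.003  0.004 ] shift [ 0.0849  0.0005 -0.0018] | deg 0.3 dist 0.085
```

View pics/w3.png

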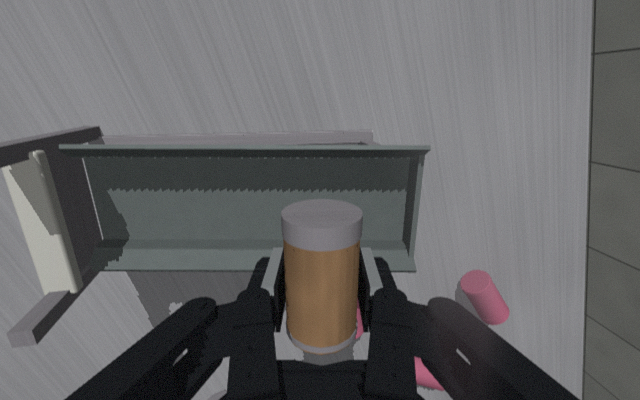

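View pics/s3.png

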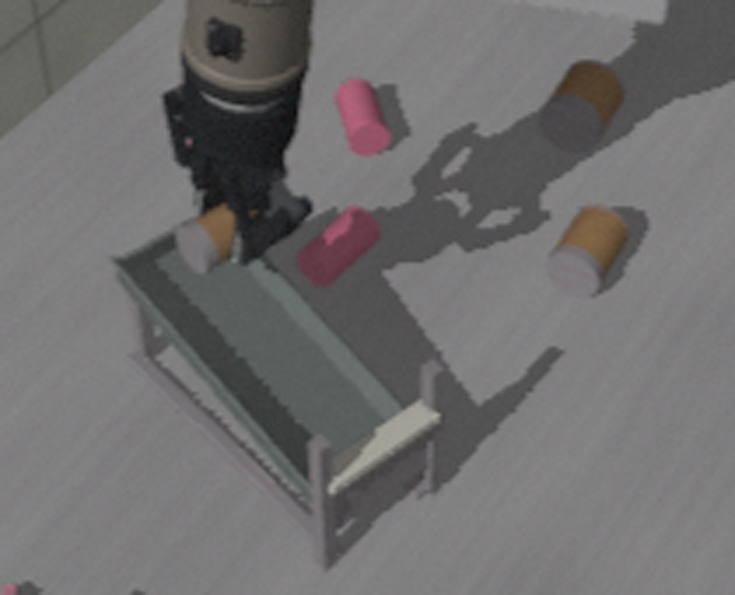

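```bash
python3 - <<'E'
from pl import *
import pickle
i,im,o=pickle.load(open('w3.pkl','rb'));w=cam('',i)
z=cv2.resize(im[125:300,0:440],None,fx=1.8,fy=3.4,interpolation=2);cv2.imwrite('pics/w3z.png',z)
for x in(.124,.1,0,-.1,-.125):
    print(x,[((proj(w,bed(x)+ey*s*a+nb*h)-[0,125])*[1.8,3.4]).round(0).tolist() for s,a,h in((-1,.049,.031),(-1,.036,.016),(-1,.036,0),(1,.036,0),(1,.036,.016),(1,.049,.031))])
print(((proj(w,O+ex*-.128+ez*.092)-[0,125])*[1.8,3.4]),[((proj(w,O+ex*-.128+ez*.13+ey*s*.049)-[0,125])*[1.8,3.4]) for s in(-1,1)])
E
```

```text
0.124 [[748.0, 517.0], [741.0, 432.0], [732.0, 401.0], [747.0, 111.0], [759.0, 126.0], [775.0, 76.0]]
0.1 [[690.0, 517.0], [685.0, 432.0], [679.0, 401.0], [689.0, 111.0], [697.0, 126.0], [707.0, 76.0]]
0 [[446.0, 516.0], [452.0, 431.0], [459.0, 399.0], [447.0, 110.0], [438.0, 125.0], [425.0, 75.0]]
-0.1 [[203.0, 514.0], [219.0, 430.0], [240.0, 398.0], [207.0, 109.0], [181.0, 124.0], [145.0, 74.0]]
-0.125 [[143.0, 514.0], [161.0, 429.0], [185.0, 398.0], [146.0, 109.0], [117.0, 124.0], [75.0, 74.0]]
[ 69.52011684 372.91385685] [array([ 37.12216677, 746.69016243]), array([-85.93428645, 157.63704084])]
```

View pics/w3z.png

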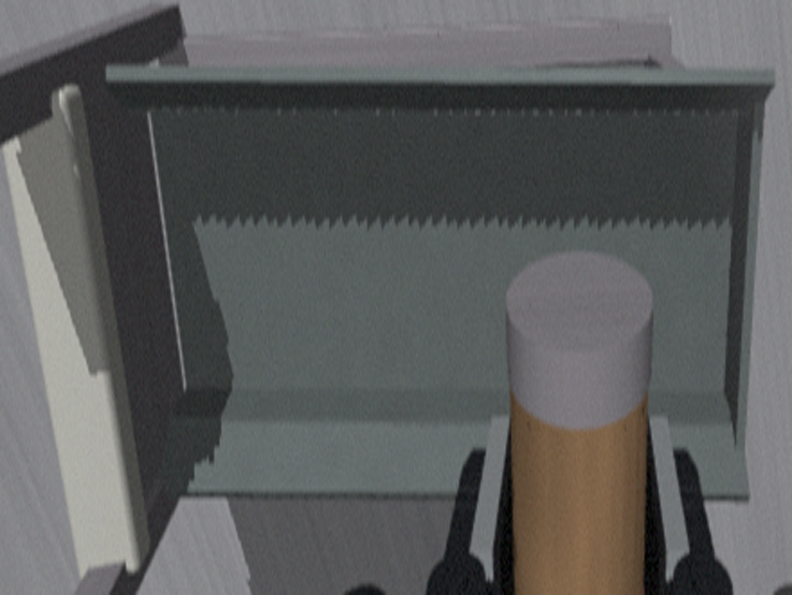

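```bash
python3 - <<'E'
from pl import *
import pickle
i,im,o=pickle.load(open('w3.pkl','rb'));w=cam('',i)
R0=R.from_rotvec(o['orientation']).as_matrix()
P=lambda p:((proj(w,p)-[0,125])*[1.8,3.4]).round(0)
for zz in(-.032,.032):
  c=o['tcp_pos']+R0@[-.0123,0,zz]
  print([P(c+R0@d).tolist() for d in([0,0,0],[-.018,0,0],[.018,0,0],[0,-.018,0],[0,.018,0])])
z=cv2.resize(im[190:360,270:380],None,fx=5,fy=3.4,interpolation=2);cv2.imwrite('pics/w3t.png',z)
# bar corner
for s in(-1,1):
  for a in(-.01,.01): print(s,a,P(O+ex*(-.128+a)+ey*s*.048+ez*.092))
E
```

```text
[[579.0, 309.0], [579.0, 368.0], [579.0, 264.0], [506.0, 309.0], [652.0, 309.0]]
[[579.0, 704.0], [579.0, 802.0], [579.0, 626.0], [516.0, 704.0], [642.0, 704.0]]
-1 -0.01 [ 77. 603.]
-1 0.01 [139. 590.]
1 -0.01 [-13. 112.]
1 0.01 [ 61. 107.]
```

View pics/w3t.png

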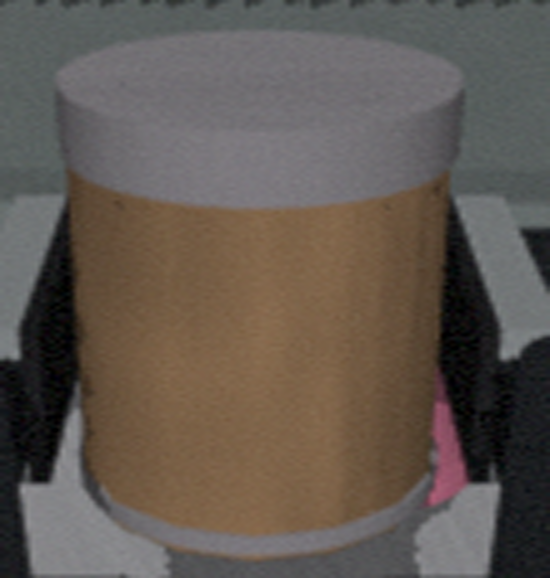

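Measured against the held tin, the rack sits about 1 mm further to +y than my model. I'll correct for that, then lower along the bed normal.

>>> apply_moves:
  series: "0 0 0 0.03 0 -0.003 0.2;0 0 0 0.055 0 -0.003 0.2;0 0 0 0.072 0 -0.003 0.2;0 0 0 0.081 0 -0.003 0.2;0 0 0 0.081 0 -0.003 0.2"

```text
clock: 9.93
tcp_pos: [0.6139, 0.1519, 0.0797]
orientation: [1.487, 0.876, -1.281]
contact_force: [-0.9, -0.4, -0.5]
grip_width: 0.0351
```

```bash
python3 - <<'E'
from pl import *
o=get_obs();d=o['tcp_pos']-bed(.055);print('rack x,y',d@ex,d@ey,'h',d@nb,o['contact_force'].round(1),o['grip_width'])
cv2.imwrite('pics/w4.png',grab_frame('wrist'));cv2.imwrite('pics/s4.png',cv2.resize(grab_frame('side')[190:310,230:370],None,fx=5,fy=5,interpolation=2))
E
```

```text
rack x,y -0.0030768605956418534 0.001985143739590923 h 0.011761502842873566 [-0.9 -0.4 -0.5] 0.035120970546471536
```

View pics/w4.png

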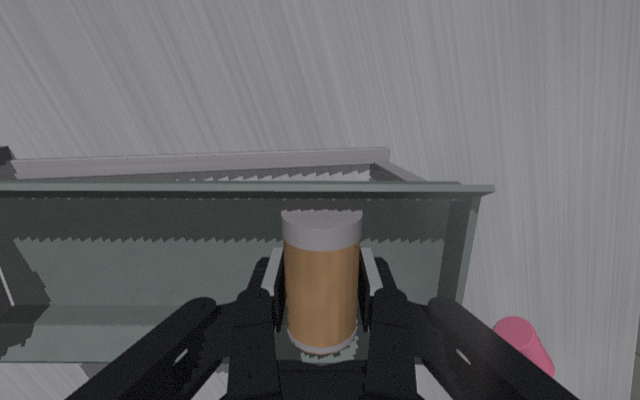

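View pics/s4.png

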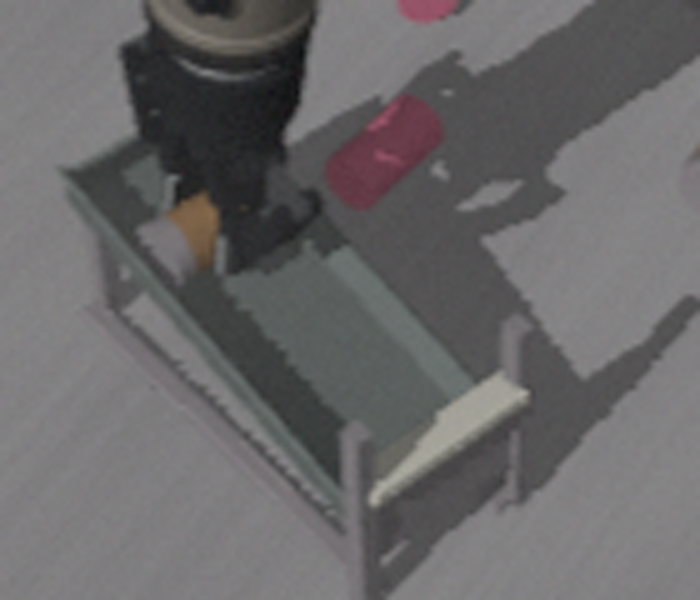

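>>> apply_moves:
  series: "0 0 0 0.003 0 0 0.2;0 0 0 0.005 0 0 0.2;0 0 0 0.005 0 0 0.2"

```text
clock: 10.4
tcp_pos: [0.6149, 0.1519, 0.0751]
orientation: [1.487, 0.876, -1.28]
contact_force: [-0.4, 0.0, -0.8]
grip_width: 0.0345
```

>>> apply_moves:
  series: "0 0 0 0.0015 0 0 0.2;0 0 0 0.002 0 0 0.2;0 0 0 0.002 0 0 0.2"

```text
clock: 10.78
tcp_pos: [0.6153, 0.152, 0.0739]
orientation: [1.488, 0.875, -1.279]
contact_force: [-2.9, -0.8, 6.5]
grip_width: 0.0349
```

>>> apply_moves:
  series: "0 0 0 0 0 0 0.55;0 0 0 0 0 0 0.6;0 0 0 0 0 0 0.6;0 0 0 0 0 0 0.6;0 0 0 -0.02 0 0 0.6;0 0 0 -0.05 0 0 0.6;0 0 0 -0.09 0 0 0.6;0 0 0 -0.12 0 0 0.6;0 0 0 -0.12 0 0 0.6;0 0 0 -0.12 0 0 0.6"

```text
clock: 12.02
tcp_pos: [0.5917, 0.1591, 0.1909]
orientation: [1.487, 0.875, -1.28]
contact_force: [0.4, -0.5, -0.5]
grip_width: 0.0511
```

```bash
python3 - <<'E'
from pl import *
o=get_obs();print(o['contact_force'].round(1),o['grip_width'])
a=cv2.resize(grab_frame('wrist'),(480,300));b=cv2.resize(grab_frame('side')[190:310,230:370],(350,300),interpolation=2)
cv2.imwrite('pics/w5.png',np.vstack([cv2.resize(np.hstack([a,b]),(800,290))]))
E
```

```text
[ 0.4 -0.5 -0.5] 0.05112195442043624
```

View pics/w5.png

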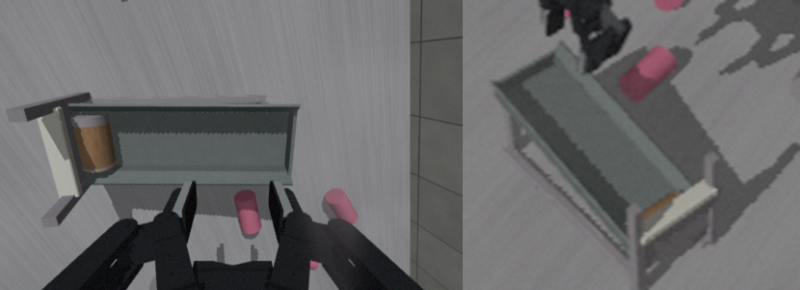

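The small tin now lies square against the gate, at wrist (95,140) in the shrunk view. Next is the medium tin.

```bash
python3 - <<'E'
from pl import *
delta((.433,-.097,.16),toolR(np.radians(4)))
E
```

```text
turn [-0.369   0.0411 -0.2019] shift [ 0.0147 -0.0802  0.2912] | deg 24.2 dist 0.302
```

>>> apply_moves:
  series: "-0.369 0.041 -0.202 -0.02 -0.08 0.29 0.85;-0.369 0.041 -0.202 -0.02 -0.08 0.29 0.85;-0.369 0.041 -0.202 -0.02 -0.08 0.29 0.85;-0.369 0.041 -0.202 -0.02 -0.08 0.29 0.85;-0.369 0.041 -0.202 0.015 -0.08 0.291 0.85;-0.369 0.041 -0.202 0.015 -0.08 0.291 0.85;-0.369 0.041 -0.202 0.015 -0.08 0.291 0.85;-0.369 0.041 -0.202 0.015 -0.08 0.291 0.85;-0.369 0.041 -0.202 0.015 -0.08 0.291 0.85"

```text
clock: 13.25
tcp_pos: [0.4351, -0.0948, 0.1607]
orientation: [1.157, 1.241, -1.153]
contact_force: [0.1, -0.3, -0.1]
grip_width: 0.0724
```

```bash
python3 - <<'E'
from pl import *
import pickle
o=get_obs();print(o['tcp_pos'].round(4),o['joints'].round(2),o['grip_width'],np.abs(o['qvel']).max())
i=camera_info('wrist');im=grab_frame('wrist');pickle.dump((i,im,o),open('w6.pkl','wb'));cv2.imwrite('pics/w6.png',im)
delta((.433,-.097,.007),toolR(np.radians(4)),o)
E
```

```text
[ 0.4351 -0.0948  0.1607] [ 0.64  0.25 -0.64  2.12  0.2   0.82 -0.04] 0.07238267000603385 0.006962463680446477
turn [ 0.003  -0.0008 -0.0028] shift [ 0.1537 -0.0027  0.0021] | deg 0.2 dist 0.154
```

View pics/w6.png

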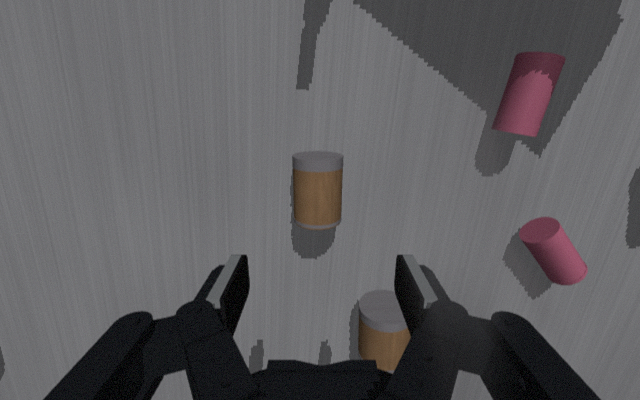

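```bash
python3 - <<'E'
from pl import *
import pickle
i,im,o=pickle.load(open('w6.pkl','rb'));w=cam('',i)
R0=toolR(np.radians(4))
for n,c in(('w1',(.4334,-.0968)),('w2',(.4326,-.0972))): print(n,(R0.T@(np.array([*c,.023])-o['tcp_pos'])).round(4))
for q in((318,161),(318,221),(318,190.5),(293,192),(342.5,192)): print((R0.T@(onz(w,*q,.023)-o['tcp_pos'])).round(4))
# predicted silhouette for tin centred at tool-z offsets
for dz in(0,.002,.004):
  c=o['tcp_pos']+R0@np.array([0,0,dz]); c[2]=.023
  print(dz,proj(w,c+R0@[-.023,0,-.032]),proj(w,c+R0@[0,0,-.032]),proj(w,c+R0@[-.023,0,.032]),proj(w,c+R0@[0,0,.032]))
E
```

```text
w1 [ 0.1377 -0.0018  0.0018]
w2 [ 0.1377 -0.0027  0.0022]
[ 0.1377 -0.0023 -0.0257]
[ 0.1377 -0.0023  0.0334]
[ 0.1377 -0.0023  0.0024]
[ 0.1377 -0.0258  0.0039]
[0.1377 0.0208 0.0038]
0 [320.47500447 159.16039593] [320.48951224 154.12865176] [320.37744399 229.4362451 ] [320.39803209 219.65604223]
0.002 [320.47172254 161.5244734 ] [320.4864518  156.32084625] [320.37462527 231.46665448] [320.39537345 221.56042834]
0.004 [320.46845676 163.87691491] [320.48340527 158.50308564] [320.37181942 233.48779978] [320.39272607 223.45675213]
```

>>> apply_moves:
  series: "0 0 0 0.06 -0.0023 0.002 0.85;0 0 0 0.11 -0.0023 0.002 0.85;0 0 0 0.14 -0.0023 0.002 0.85;0 0 0 0.15 -0.0023 0.002 0.85;0 0 0 0.153 -0.0023 0.002 0.85;0 0 0 0.153 -0.0023 0.002 0.5;0 0 0 0.153 -0.0023 0.002 0.4;0 0 0 0.153 -0.0023 0.002 0.3;0 0 0 0.153 -0.0023 0.002 0.3;0 0 0 0.153 -0.0023 0.002 0.3"
  force: 35

```text
clock: 14.55
tcp_pos: [0.4328, -0.0986, 0.0084]
orientation: [1.159, 1.239, -1.155]
contact_force: [-1.6, 0.1, 7.5]
grip_width: 0.0447
```

```bash
python3 - <<'E'
from pl import *
o=get_obs();print(o['tcp_pos'].round(4),o['contact_force'].round(1),o['grip_width'])
delta(place(.055,.095)+ey*.002,RP,o)
E
```

```text
[ 0.4328 -0.0986  0.0084] [-1.6  0.1  7.5] 0.044735479321651304
turn [ 0.3703 -0.0393  0.204 ] shift [-0.1523  0.183  -0.2433] | deg 24.3 dist 0.34
```

>>> apply_moves:
  series: "0 0 0 -0.03 0 0 0.3;0 0 0 -0.08 0 0 0.3;0 0 0 -0.13 0 0 0.3;0.37 -0.04 0.204 -0.152 0.183 -0.243 0.3;0.37 -0.04 0.204 -0.152 0.183 -0.243 0.3;0.37 -0.04 0.204 -0.152 0.183 -0.243 0.3;0.37 -0.04 0.204 -0.152 0.183 -0.243 0.3;0.37 -0.04 0.204 -0.152 0.183 -0.243 0.3;0.37 -0.04 0.204 -0.152 0.183 -0.243 0.3;0.37 -0.04 0.204 -0.152 0.183 -0.243 0.3;0.37 -0.04 0.204 -0.152 0.183 -0.243 0.3"

```text
clock: 15.92
tcp_pos: [0.5967, 0.1554, 0.1594]
orientation: [1.489, 0.873, -1.28]
contact_force: [-0.8, 0.3, -0.9]
grip_width: 0.0448
```

```bash
cat > hov.py <<'E'
from pl import *
import sys
n=sys.argv[1]
o=get_obs();d=o['tcp_pos']-bed(.055);print('x,y,h',(d@ex).round(4),(d@ey).round(4),(d@nb).round(4),o['joints'].round(2),o['grip_width'],np.abs(o['qvel']).max())
delta(place(.055,.012)+ey*.002,RP,o)
im=grab_frame('wrist');cv2.imwrite(f'pics/{n}.png',im)
cv2.imwrite(f'pics/{n}z.png',cv2.resize(im[125:300,0:440],None,fx=1.8,fy=3.4,interpolation=2))
E
python3 hov.py w7
```

```text
x,y,h -0.0205 0.0002 0.0934 [ 0.    0.44 -0.55  1.88  0.53  0.81 -1.14] 0.044839227744669675 0.013524375843380265
turn [-0.      0.0021  0.0025] shift [ 0.0813  0.0013 -0.0019] | deg 0.2 dist 0.081
```

View pics/w7z.png

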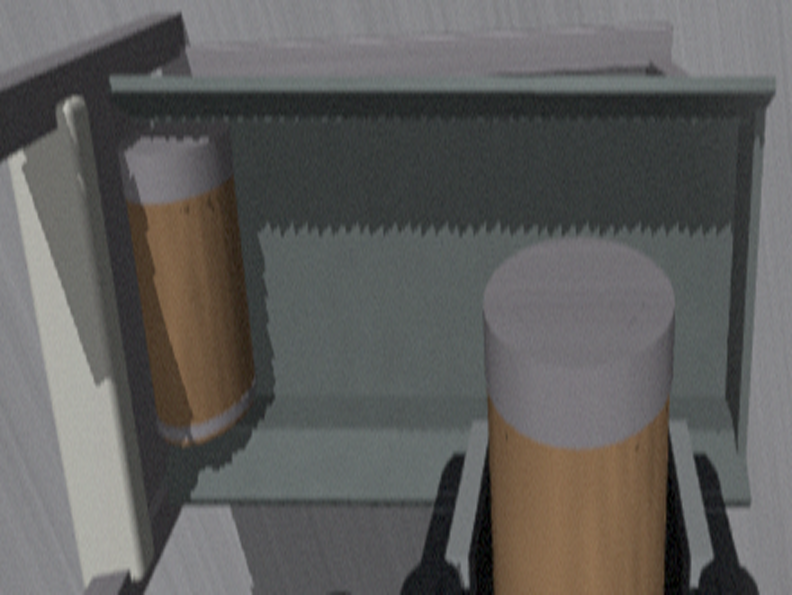

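>>> apply_moves:
  series: "0 0 0 0.03 0.001 -0.002 0.3;0 0 0 0.055 0.001 -0.002 0.3;0 0 0 0.072 0.001 -0.002 0.3;0 0 0 0.079 0.001 -0.002 0.3;0 0 0 0.083 0.001 -0.002 0.3;0 0 0 0.083 0.001 -0.002 0.3"

```text
clock: 16.73
tcp_pos: [0.6154, 0.1533, 0.079]
orientation: [1.49, 0.874, -1.278]
contact_force: [0.4, -0.1, -1.5]
grip_width: 0.0452
```

>>> apply_moves:
  series: "0 0 0 0.0015 0 0 0.3;0 0 0 0.0025 0 0 0.3;0 0 0 0.0025 0 0 0.3"

```text
clock: 17.1
tcp_pos: [0.6159, 0.1532, 0.0768]
orientation: [1.49, 0.874, -1.277]
contact_force: [-2.3, -0.5, 4.3]
grip_width: 0.0447
```

>>> apply_moves:
  series: "0 0 0 0 0 0 0.65;0 0 0 0 0 0 0.72;0 0 0 0 0 0 0.72;0 0 0 0 0 0 0.72;0 0 0 -0.02 0 0 0.72;0 0 0 -0.05 0 0 0.72;0 0 0 -0.09 0 0 0.72;0 0 0 -0.12 0 0 0.72;0 0 0 -0.12 0 0 0.72;0 0 0 -0.12 0 0 0.72"

```text
clock: 18.35
tcp_pos: [0.5918, 0.1601, 0.1939]
orientation: [1.49, 0.874, -1.278]
contact_force: [0.4, -0.7, 0.2]
grip_width: 0.0614
```

```bash
python3 - <<'E'
from pl import *
im=grab_frame('wrist');cv2.imwrite('pics/w8.png',im)
delta((.5155,-.253,.17),toolR(np.radians(4.5)))
E
```

```text
turn [-0.3787  0.0409 -0.2044] shift [0.0335 0.0441 0.4169] | deg 24.8 dist 0.421
```

View pics/w8.png

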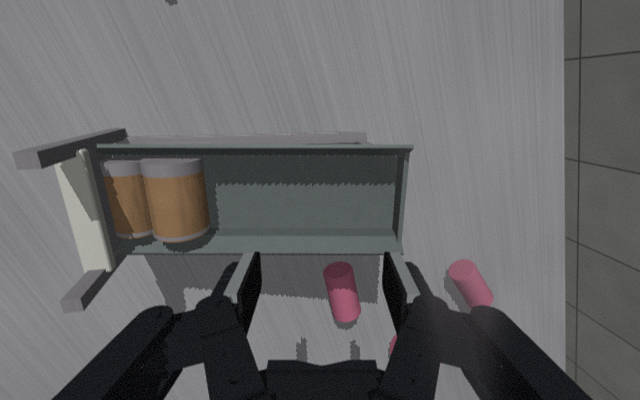

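The medium tin (176,200) rests against the small one (127,197). Now the large tin.

>>> apply_moves:
  series: "-0.379 0.041 -0.204 -0.02 0.044 0.417 1;-0.379 0.041 -0.204 -0.02 0.044 0.417 1;-0.379 0.041 -0.204 -0.02 0.044 0.417 1;-0.379 0.041 -0.204 -0.02 0.044 0.417 1;-0.379 0.041 -0.204 -0.02 0.044 0.417 1;-0.379 0.041 -0.204 -0.02 0.044 0.417 1;-0.379 0.041 -0.204 0.033 0.044 0.417 1;-0.379 0.041 -0.204 0.033 0.044 0.417 1;-0.379 0.041 -0.204 0.033 0.044 0.417 1;-0.379 0.041 -0.204 0.033 0.044 0.417 1;-0.379 0.041 -0.204 0.033 0.044 0.417 1"

```text
clock: 19.77
tcp_pos: [0.517, -0.2504, 0.1716]
orientation: [1.15, 1.245, -1.146]
contact_force: [-0.2, -0.1, -0.1]
grip_width: 0.0855
```

```bash
python3 - <<'E'
from pl import *
import pickle
o=get_obs();print(o['tcp_pos'].round(4),o['joints'].round(2),o['grip_width'],np.abs(o['qvel']).max())
i=camera_info('wrist');im=grab_frame('wrist');pickle.dump((i,im,o),open('w9.pkl','wb'));cv2.imwrite('pics/w9.png',im)
delta((.5155,-.253,.012),toolR(np.radians(4.5)),o)
E
```

```text
[ 0.517  -0.2504  0.1716] [ 0.8   0.44 -0.59  1.83  0.29  0.96  0.17] 0.08550557060452052 0.007701004766651535
turn [ 0.004  -0.0004 -0.0028] shift [ 0.1596 -0.0021  0.0025] | deg 0.3 dist 0.16
```

View pics/w9.png

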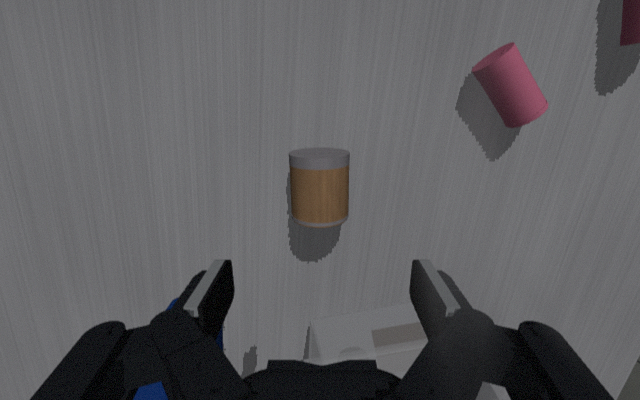

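```bash
python3 - <<'E'
from pl import *
import pickle
i,im,o=pickle.load(open('w9.pkl','rb'));w=cam('',i)
R0=R.from_rotvec(o['orientation']).as_matrix();r=.028;a=np.linspace(0,2*np.pi,60)
for dz in(-.003,0,.003):
  c=o['tcp_pos']+R0@np.array([0,0,dz]); c[2]=r
  q=np.array([proj(w,c+R0@[r*np.cos(t),r*np.sin(t),s*.032]) for t in a for s in(-1,1)]);print(dz,q.min(0),q.max(0))
i,im,o=pickle.load(open('w6.pkl','rb'));w=cam('',i)
R0=R.from_rotvec(o['orientation']).as_matrix();r=.023
for dz in(-.003,0,.003):
  c=o['tcp_pos']+R0@np.array([0,0,dz]); c[2]=r
  q=np.array([proj(w,c+R0@[r*np.cos(t),r*np.sin(t),s*.032]) for t in a for s in(-1,1)]);print('med',dz,q.min(0),q.max(0))
E
```

```text
-0.003 [289.78109329 144.92171254] [350.90842163 225.90018334]
0 [289.89105989 147.90744257] [350.81049034 228.95465443]
0.003 [290.00028104 150.87487242] [350.71322297 231.98823838]
med -0.003 [294.8112329  146.72609433] [345.9332409  226.36654768]
med 0 [294.90555152 149.80800845] [345.85148918 229.42900776]
med 0.003 [294.9992202  152.87041404] [345.77029621 232.47048855]
```

>>> apply_moves:
  series: "0 0 0 0.06 -0.0005 0 1;0 0 0 0.11 -0.0005 0 1;0 0 0 0.14 -0.0005 0 1;0 0 0 0.155 -0.0005 0 1;0 0 0 0.159 -0.0005 0 1;0 0 0 0.159 -0.0005 0 0.65;0 0 0 0.159 -0.0005 0 0.55;0 0 0 0.159 -0.0005 0 0.45;0 0 0 0.159 -0.0005 0 0.45;0 0 0 0.159 -0.0005 0 0.45"
  force: 35

```text
clock: 21.08
tcp_pos: [0.5165, -0.2529, 0.0131]
orientation: [1.152, 1.243, -1.149]
contact_force: [-0.3, 0.7, 6.9]
grip_width: 0.0547
```

```bash
python3 - <<'E'
from pl import *
o=get_obs();print(o['tcp_pos'].round(4),o['contact_force'].round(1),o['grip_width'])
delta(place(.055,.105)+ey*.002,RP,o)
E
```

```text
[ 0.5165 -0.2529  0.0131] [-0.3  0.7  6.9] 0.05472546159979765
turn [ 0.3794 -0.0398  0.2041] shift [-0.1579  0.112  -0.4027] | deg 24.8 dist 0.447
```

>>> apply_moves:
  series: "0 0 0 -0.03 0 0 0.45;0 0 0 -0.08 0 0 0.45;0 0 0 -0.13 0 0 0.45;0.379 -0.04 0.204 -0.158 0.112 -0.403 0.45;0.379 -0.04 0.204 -0.158 0.112 -0.403 0.45;0.379 -0.04 0.204 -0.158 0.112 -0.403 0.45;0.379 -0.04 0.204 -0.158 0.112 -0.403 0.45;0.379 -0.04 0.204 -0.158 0.112 -0.403 0.45;0.379 -0.04 0.204 -0.158 0.112 -0.403 0.45;0.379 -0.04 0.204 -0.158 0.112 -0.403 0.45;0.379 -0.04 0.204 -0.158 0.112 -0.403 0.45;0.379 -0.04 0.204 -0.158 0.112 -0.403 0.45"

```text
clock: 22.58
tcp_pos: [0.5948, 0.1573, 0.1698]
orientation: [1.49, 0.875, -1.279]
contact_force: [0.6, -1.2, -2.0]
grip_width: 0.0547
```

```bash
python3 hov.py w10
```

```text
x,y,h -0.0229 0.0015 0.104 [-0.01  0.42 -0.53  1.87  0.5   0.82 -1.12] 0.0546614811876753 0.026570993583675446
turn [0.0006 0.0007 0.0026] shift [ 0.092   0.0015 -0.0006] | deg 0.2 dist 0.092
```

View pics/w10z.png

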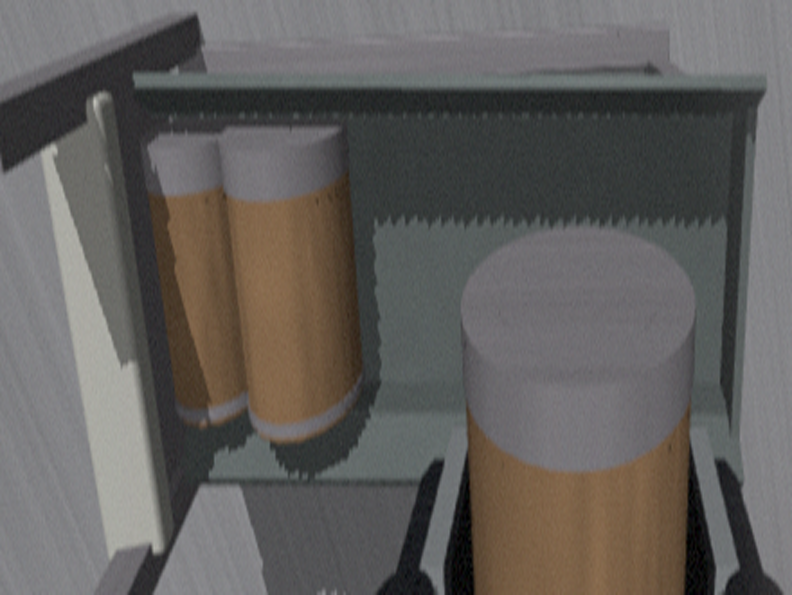

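>>> apply_moves:
  series: "0 0 0 0.03 0.0015 -0.001 0.45;0 0 0 0.055 0.0015 -0.001 0.45;0 0 0 0.075 0.0015 -0.001 0.45;0 0 0 0.085 0.0015 -0.001 0.45;0 0 0 0.088 0.0015 -0.001 0.45;0 0 0 0.089 0.0015 -0.001 0.45"

```text
clock: 23.38
tcp_pos: [0.6147, 0.1533, 0.0837]
orientation: [1.491, 0.875, -1.277]
contact_force: [0.1, -0.5, -1.1]
grip_width: 0.0548
```

>>> apply_moves:
  series: "0 0 0 0.0015 0 0 0.45;0 0 0 0.0025 0 0 0.45;0 0 0 0.0025 0 0 0.45"

```text
clock: 23.75
tcp_pos: [0.6151, 0.1532, 0.0814]
orientation: [1.491, 0.875, -1.277]
contact_force: [-1.7, -0.8, 2.6]
grip_width: 0.0548
```

Light contact (2.6 N), so I'll release it.

>>> apply_moves:
  series: "0 0 0 0 0 0 0.75;0 0 0 0 0 0 0.82;0 0 0 0 0 0 0.82;0 0 0 0 0 0 0.82;0 0 0 -0.02 0 0 0.82;0 0 0 -0.05 0 0 0.82;0 0 0 -0.09 0 0 0.82;0 0 0 -0.13 0 0 0.82;0 0 0 -0.13 0 0 0.82;0 0 0 -0.13 0 0 0.82;0 0 0 -0.13 0 0 0.82;0 0 0 -0.13 0 0 0.82"

```text
clock: 25.25
tcp_pos: [0.5889, 0.1605, 0.2069]
orientation: [1.489, 0.876, -1.279]
contact_force: [0.0, -0.3, 0.0]
grip_width: 0.0701
```

```bash
python3 - <<'E'
from pl import *
w=cam('wrist');im=grab_frame('wrist');s=grab_frame('side')
for n,x,z,r in(('s',-.107,.0522,.018),('m',-.0682,.0656,.023),('l',-.0196,.0811,.028)):
    c=O+ex*x+ez*z
    for k in(-1,1): q=proj(w,c+ey*k*.032+nb*0); cv2.circle(im,tuple(int(v) for v in q),2,(0,255,0),-1)
cv2.imwrite('pics/w11.png',im);cv2.imwrite('pics/s11.png',cv2.resize(s[190:310,230:370],None,fx=5,fy=5,interpolation=2))
E
```

```text
(no output)
```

View pics/w11.png

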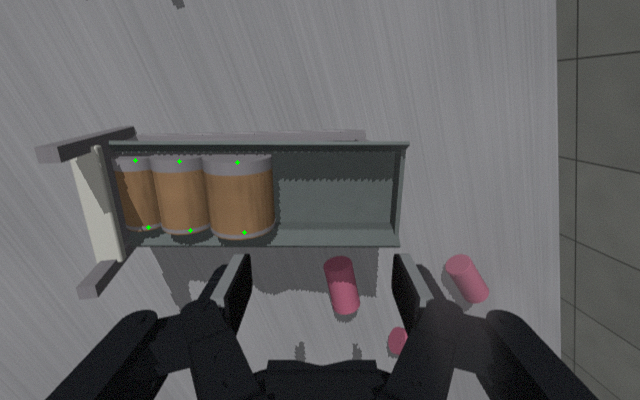

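View pics/s11.png

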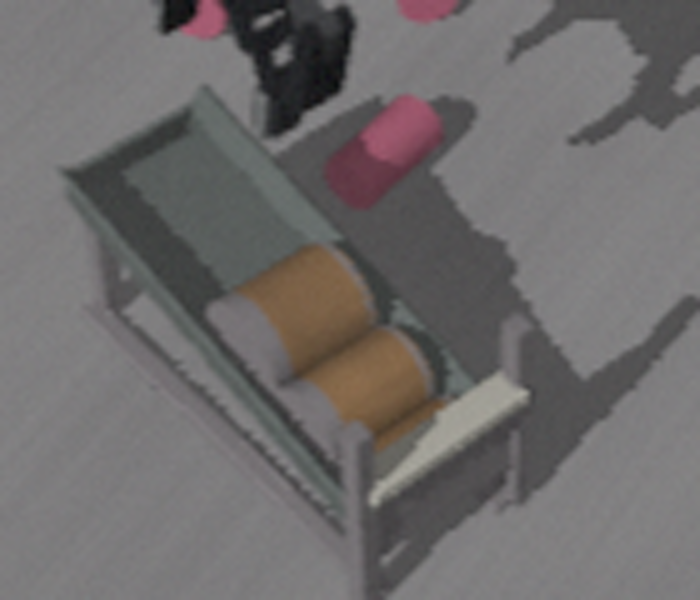

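The wrist view shows the row small (137,195), medium (182,195), large (240,198). All three are square and touching, with the ideal end points drawn on their ends. In the side view the bar hasn't moved since it was pushed down.

```bash
python3 -c "
from bench import *
print(get_obs()['clock']);print(hand_in())"
```

```text
25.35
the job is handed in; nothing more can be done
None
```

The gate is shut and the three brown tins are in the rack in order: small against the gate, then medium, then large. I handed the job in at 25.35 s of the 72 s allowed, and no verdict came back.

- **Gate:** I pushed it down until it stopped hard, with the fingertips at z = 91.8 mm (the bar top should be at 92 mm when shut) and 29 N on the tool. The side view at the end showed the bar where I had left it.
- **Loading:** I lowered each tin square to the bed at about rack x = +55 mm until it touched lightly (2.6 to 6.5 N), then let go. Each one rolled down into place.
- **Last checks:** In the final pictures the tins lie square and touching. Their positions match the ideal row drawn on the wrist picture, judged by eye. I never touched the bottle, bins, peg wheel or pink tins.
- **Disagreement:** In the wrist view, points on the rack and on the held tin appeared about 3 to 4 pixels off where I predicted. I put most of that down to camera calibration and shifted the tin placing 2 mm sideways in the trough from my first rack estimate.
- **Slip on the way:** The gripper turned about 11° too far above the small tin. I corrected it before the grasp.

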